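# Push the autosampler carousel round to the green station and start it

## Robot

A 6-joint arm with a two-finger parallel gripper is mounted at the origin on the work surface. World frame = base frame: x ahead of the robot, y to its left, z up, the work surface at z = 0. Lengths are in m, angles in rad, forces in N, time in s.
With the tool pointing down it reaches from about 0.325 to 0.925 m from the base axis. Payload 3.1 kg.
Tool frame: the origin (TCP) lies midway between the tips of the shut fingers; the grasp point (between the pads) lies 19 mm behind it; y points along the fingers, z is the direction in which the jaws open and shut, and the axes are right-handed (so a half turn about y gives the same grasp; the last joint's range is limited). The gripper opens to 85 mm and grips with 20 to 120 N. Pads are 22 mm wide; open, the fingers measure 114 mm over their backs; the gripper's body (76 mm by 85 mm) begins 54 mm behind the grasp point. The pads swing forward as they close: fully open they stand 13 mm farther back than shut.
Start: joints at [-1.33, 0.217, 1.613, -0, 1.311, -0.112], TCP at [0.216, -0.587, 0.231] pointing down, gripper open.
Joint ranges: [-2.75, 2.75], [-0.78, 2.1], [0.31, 2.55], [-1.13, 4.27], [0.13, 2.63], [-2.58, 2.58]. Speed limits (rad/s): [2.79, 2.79, 3.14, 3.14, 3.14, 3.14].

## Interface

Orientations are given as a unit quaternion [x, y, z, w].
In Python, from bench import arm, camera, search_frame, silhouettes, landmark_of gives the robot as it stands.
- The arm moves only by the shell command python3 -m handwheel 'ROWS' [FORCE]. ROWS is JSON, a list of rows, each a list of 7 numbers: the opening, from 0 (shut) to 1 (fully open), then the shift along the tool's x, y, z in mm, then the turn, a rotation vector about the tool's x, y, z in degrees. In form: [[fingers, dx, dy, dz, rx, ry, rz], ...]. A call has 1 to 5 rows; each row shifts and turns the commanded pose from where the row before left it, along the tool's axes as they then stand; what a row does not reach is not made up. A row lasts 1/12 s, in which the tool goes at most 41.7 mm and 7.16 degrees, less where a joint would pass 70% of its speed; a pose out of reach is approached as far as the arm can. A call with a gripper value outside its range is refused whole. The fingers move at their own pace and stop on an object; FORCE is the grip in N (left out, the last holds). Time passes only in rows, so rows that do not move let the fingers close. It gives the time, the measured TCP pose, the force and the opening at its end, in the units of the state.
- arm.sense(): the state, without advancing time (a new reading comes with each control period).
- camera(name): name is "scene" or "top" or "wrist"; returns a dict with "frame" (480x640x3 uint8, red, green, blue), "intrinsics" (3x3 intrinsics, pixels), "view" (4x4, takes a point from world to camera coordinates); the wrist camera has in their place "mount" (4x4, takes a point from camera to tool coordinates, whose origin is the TCP and whose axes are the tool frame's). Camera axes: x right, y up, looking along -z (the intrinsics and any distortion apply to the point x, -y, -z); pixel columns grow to the right and rows downward; lengths in m; the calibration is good to about 2 mm. A picture is of the moment at which its call begins: read the wrist's pose just before it. There is no depth.
- arm.close_job(): hands the job in, once; it reports no verdict.
Trained networks look in a picture, given as the dict that the camera call returned (one of the last four; its "shot" number tells which), for a name from the list of things; names that differ only in an ending like _2 or _b are one class to them, and where a whole thing is asked for, a point or a joint stands for the part that bears it (a point fixed in the world has none). Each returns a list of dicts, best first, with "confidence" (0 to 1); they miss things now and then, are a little off and sometimes report something else, mostly with a low value. They report only what shows in the picture. A call takes as long as a camera call.
- search_frame(picture, label): "xy" ([column, row] in pixels, amid what is visible of it).
- silhouettes(picture, label): "pixels" (480x640 bool, what is visible of it) and "xy" ([column, row] in pixels, amid what is visible of it).
- landmark_of(picture, label): "xy" ([column, row] in pixels: a listed point, or the origin of a listed thing).
The state is a dict: "time": time; "q": joint angles; "joint_velocities": joint speeds; "joint_torque": joint torques, N m; "ee_pos": TCP position; "tool_rot": TCP orientation; "force": force on the tool from outside, world axes, zero at the start; "ft_torque": the same for the moment, N m; "gripper_width": opening from 0.0 (shut) to 1.0 (fully open).
Only numpy, scipy, OpenCV 4.12 (cv2) and the standard library are available. Lean on these libraries where they do the work, as an engineer would, in place of code of your own. Each camera call takes 0.05 s, during which the arm holds its last target. There are 200 camera calls.

## Task

Without gripping or lifting anything, push the carousel round by one side of its orange tab, not by its centre knob, until it points at the green disc, and let it rest there. Then press the white start button on the autosampler all the way down and let it come back up. Leave the vials and everything else where they are.

Things in the scene. Friction and masses are not known exactly. Their poses are not given: they have to be found in the camera images.
- carousel_axis (a point): The vertical turning axis of the sample carousel, at the top of its black centre knob (24 mm across), 39 mm above the autosampler's flat blue deck. The carousel is an aluminium disc of 55 mm radius whose top is 21 mm above the deck (small pans on it reach 26 mm). It is held by friction (about 0.12 N m) wherever it is left, so about 1.5 N pushes its tab round. The deck is 100 mm above the bench; the autosampler is a white and blue box about 310 x 370 mm, fixed.
- tab_mid (a point): Point on the top edge of the carousel's one orange tab, 80 mm from the turning axis and 30 mm above the deck. The tab is an upright fin that sticks straight out from the disc's rim to 95 mm from the axis; it is 10 mm thick (5 mm either side of this point) and reaches from 4 to 30 mm above the deck, with a white line along its top. The deck beside it is clear and flat all round, for a fingertip to push the tab from the side.
- tab_aim (a point): The point the tab points at: on the tab's centre line, 118 mm from the turning axis, 3 mm above the deck. It turns with the carousel. The coloured discs lie on this same circle.
- carousel (a joint): Angle of the carousel in rad, growing counter-clockwise seen from above; 0 = tab pointing to the front of the autosampler (towards the robot). Stops at -2.2 and 2.2. It starts between -0.4 and 0.4; the four coloured discs lie at about -1.7, -0.85, 0.85 and 1.7, in any order, so the shorter way round to a disc is always free.
- carousel_lift (a joint): How far the carousel is lifted off its seat, in m; 0 = seated, where it must stay. It is loose upwards (about 0.4 kg).
- label_green: Green disc on the deck, 24 mm across and 3 mm high, fixed, 118 mm from the carousel's turning axis; origin at the centre of its underside. The station wanted. (Red, yellow and black discs of the same size mark other stations.)
- start_top (a point): Centre of the top face of the white start button, 28 mm across, on a black housing on the deck right of the carousel as the robot sees it; pressed straight down.
- start (a joint): How far the start button is pressed, in m: 0 released, 0.006 fully down (takes 5 N); it springs back.
- tab_face_cw: The 4 mm thick side plate of the orange tab on its clockwise side seen from above: pushing this face turns the carousel counter-clockwise (joint value grows). Origin on the turning axis at deck height, not on the plate.
- tab_face_ccw: The like plate on the tab's counter-clockwise side: pushing it turns the carousel clockwise. Only one of the two faces may be pushed at a time (both together is a pinch). Origin on the turning axis at deck height.
- centre_knob: Black lift-off knob at the carousel's centre, 24 mm across, from 21 to 39 mm above the deck. Not to be used. Origin on the axis at deck height.
- vial_a: black-capped amber glass vial, 22 mm across, 42 mm tall, standing loose on the deck; leave alone. Origin at the centre of its underside.
- vial_b: white-capped amber glass vial, 22 mm across, 42 mm tall, standing loose on the deck behind the button; leave alone. Origin at the centre of its underside.
- pill_bottle: white plastic jar, 46 mm across, 75 mm tall, loose on the bench; leave alone. Origin at the centre of its underside.
- cutter: green box cutter, about 170 x 26 x 14 mm, loose on the bench; leave alone. Origin at the centre of its underside.
- mouse: black computer mouse, 105 x 60 x 34 mm, loose on the bench; leave alone. Origin at the centre of its underside.
- organiser: clear compartment tray, 130 x 200 x 40 mm, loose on the bench; leave alone. Origin at the centre of its underside.
- crucible_dish: white ceramic dish, 70 mm across, 20 mm tall, loose on the bench; leave alone. Origin at the centre of its underside.

How it is judged:
On the way, in this order (a step that is already met when the one before it is completed fails the run):
1. the tab points at the green disc and the carousel is at rest (horizontal distance between tab_aim and label_green below 0.011 m and value of joint carousel_lift below 0.003 m and velocity of joint carousel between -0.05 and 0.05 rad/s), for 0.2 s.
2. the start button is pressed down with the tab at green (horizontal distance between tab_aim and label_green below 0.011 m and value of joint start above 0.0045 m), for 0.02 s.
At the end, for the whole second after the job is handed in: The tab's pointing point lies within 11 mm (horizontally) of the green disc's centre, the carousel is seated (lifted less than 3 mm) and at rest, and the start button, having been pressed more than 4.5 mm down after the carousel was set, is up again (less than 1.5 mm) (all of step 1 and value of joint start below 0.0015 m); the robot touches nothing.
It fails at once if the tab is pinched (both its faces pressed by the fingers at once) (contact force between the fingers and tab_face_cw above 1 N and contact force between the fingers and tab_face_ccw above 1 N).
It fails at once if the centre knob is gripped or pushed with more than 3 N (contact force between the fingers and centre_knob above 3 N).
It fails at once if the carousel is lifted off its seat by more than 5 mm (value of joint carousel_lift above 0.005 m).
It fails at once if the start button is pressed more than 3 mm while the tab is not at the green disc (value of joint start above 0.003 m and not (horizontal distance between tab_aim and label_green below 0.011 m)).
It fails at once if a vial or another loose thing is moved by more than 15 mm or tipped (distance of any of vial_a, vial_b, pill_bottle, cutter, mouse, organiser, crucible_dish from where it was at the start of the episode above 0.015 m or angle between any of vial_a, vial_b, pill_bottle, cutter, mouse, organiser, crucible_dish's own z axis and vertical above 0.4 rad).
It also fails if it takes over 48 s, if anything falls off the work surface, if the arm or the gripper's body presses on something with over 40 N, if the wrist force passes 120 N, or if a joint passes its speed limit or range.

## Working session

There is one attempt and no reset: what is moved stays moved. The work goes in short steps, Python scripts to look and compute and a shell command to move; the robot and the scene stay as the last step left them, time stands still between calls to the robot, and variables do not carry over. Pictures are saved under pics/ and viewed, about 8 in all and at most 12, crops included, and the job is handed in when it is done.

```bash
mkdir -p pics; cat > h.py <<'E'
import numpy as np, cv2
from bench import arm, camera, search_frame, silhouettes, landmark_of
from scipy.spatial.transform import Rotation as R
def ray(c,xy,T=None):
    K=np.array(c["intrinsics"]);u=np.linalg.inv(K)@[xy[0],xy[1],1]
    d=np.array([u[0],-u[1],-u[2]])
    if T is None: T=np.linalg.inv(np.array(c["view"]))
    return T[:3,3],T[:3,:3]@d
def atz(c,xy,z,T=None):
    o,d=ray(c,xy,T);return o+d*(z-o[2])/d[2]
def wristT(s,c):
    T=np.eye(4);T[:3,:3]=R.from_quat(s["tool_rot"]).as_matrix();T[:3,3]=s["ee_pos"];return T@np.array(c["mount"])
def save(c,n): cv2.imwrite("pics/"+n,c["frame"][:,:,::-1])
E
python3 - <<'E'
from h import *
s=arm.sense();print(s["time"],s["ee_pos"],R.from_quat(s["tool_rot"]).as_matrix().round(3).tolist(),s["gripper_width"])
H={"carousel_axis":.139,"tab_mid":.130,"tab_aim":.103,"label_green":.100,"start_top":.13,"vial_a":.1,"vial_b":.1}
for n in ["top","scene"]:
    c=camera(n);save(c,n+".png");print(n,[k for k in c])
    for k,z in H.items():
        for r in landmark_of(c,k)[:2]: print(k,np.round(r["xy"],1),round(r["confidence"],2),atz(c,r["xy"],z).round(4))
E
```

```text
0.0 [ 0.21576168 -0.58570078  0.22994019] [[-0.938, -0.001, 0.346], [-0.346, 0.002, -0.938], [-0.0, -1.0, -0.002]] 0.9976148501328611
top ['frame', 'intrinsics', 'view', 'shot']
carousel_axis [305.6 207.8] 0.91 [ 0.5927 -0.0178  0.139 ]
carousel_axis [300.9 264.8] 0.34 [0.4717 0.0063 0.139 ]
tab_mid [128.3 225. ] 0.62 [0.6043 0.3648 0.13  ]
tab_mid [303.9 244.3] 0.61 [ 0.5158 -0.0049  0.13  ]
tab_aim [298.1 264.9] 0.58 [0.4772 0.0133 0.103 ]
label_green [343.7 250. ] 0.59 [ 0.498  -0.0895  0.1   ]
start_top [378.8 239.5] 0.66 [ 0.5064 -0.1647  0.13  ]
vial_a [381.2 175.7] 0.66 [ 0.6567 -0.1968  0.1   ]
vial_a [389.2 200. ] 0.57 [ 0.598 -0.206  0.1  ]
vial_b [381.2 175.7] 0.66 [ 0.6567 -0.1968  0.1   ]
vial_b [389.2 200. ] 0.57 [ 0.598 -0.206  0.1  ]
scene ['frame', 'intrinsics', 'view', 'shot']
carousel_axis [309.3 251.5] 0.61 [ 0.6047 -0.0123  0.139 ]
tab_mid [335.8 232.3] 0.79 [ 0.5004 -0.0062  0.13  ]
tab_mid [492.8 349.6] 0.68 [0.6045 0.4613 0.13  ]
tab_aim [347.9 235.4] 0.85 [0.4663 0.0095 0.103 ]
tab_aim [172.6 225.5] 0.4 [ 0.712  -0.3863  0.103 ]
label_green [311.9 228.2] 0.52 [ 0.497 -0.085  0.1  ]
start_top [283.3 209.5] 0.41 [ 0.5093 -0.1713  0.13  ]
vial_a [241.7 244.6] 0.49 [ 0.6556 -0.1915  0.1   ]
vial_a [251.1 233. ] 0.47 [ 0.6077 -0.2018  0.1   ]
vial_b [241.7 244.6] 0.49 [ 0.6556 -0.1915  0.1   ]
vial_b [251.1 233. ] 0.47 [ 0.6077 -0.2018  0.1   ]
```

```bash
python3 - <<'E'
import cv2
a=cv2.imread("pics/top.png")[130:310,220:460];b=cv2.imread("pics/scene.png")[150:330,180:420]
cv2.imwrite("pics/crop.png",cv2.resize(cv2.vconcat([a,b]),None,fx=1.6,fy=1.6,interpolation=cv2.INTER_CUBIC))
cv2.imwrite("pics/croptop.png",cv2.resize(a,None,fx=3.3,fy=3.3,interpolation=cv2.INTER_CUBIC))
E
```

```text
(no output)
```

View pics/croptop.png

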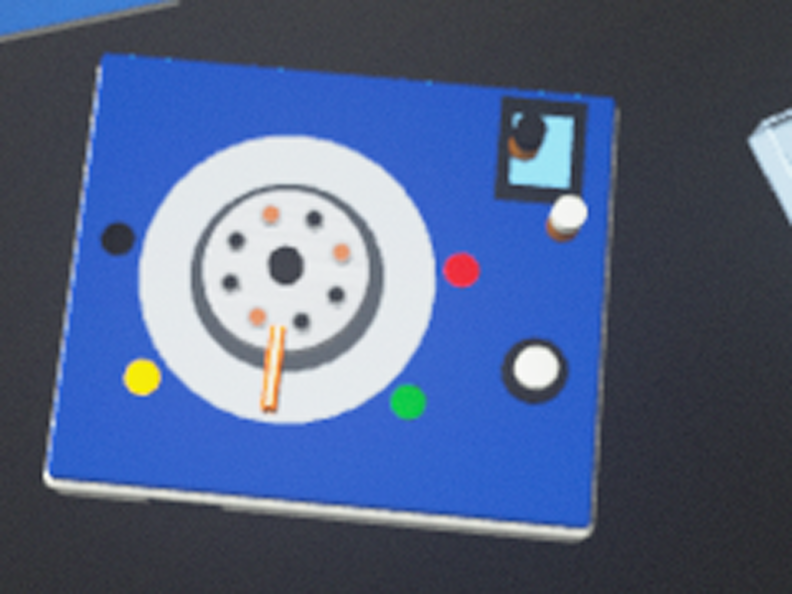

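View pics/scene.png

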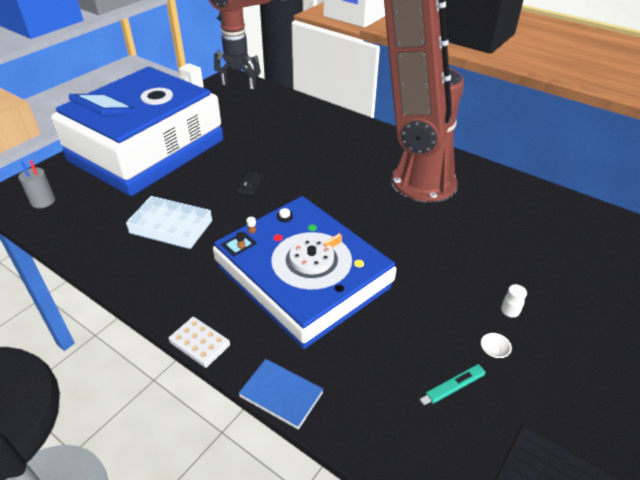

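The top picture shows the knob at about (307,210), the tab pointing to the robot and slightly left, and the green disc at (344,252), to the right. That means a counter-clockwise turn, pushing the left face of the tab. I'll move over with the fingers shut.

```bash
for i in 1 2 3; do python3 -m handwheel '[[0,-28.5,0,-29.5,0,0,0],[0,-28.5,0,-29.5,0,0,0],[0,-28.5,0,-29.5,0,0,0],[0,-28.5,0,-29.5,0,0,0],[0,-28.5,0,-29.5,0,0,0]]' 20; done; python3 -m handwheel '[[0,-28.5,0,-29.5,0,0,0],[0,-28.5,0,-29.5,0,0,0],[0,0,0,0,0,0,0],[0,0,0,0,0,0,0]]'
python3 - <<'E'
from h import *
s=arm.sense();c=camera("wrist");save(c,"w1.png");T=wristT(s,c)
print(s["time"],s["ee_pos"],R.from_quat(s["tool_rot"]).as_matrix().round(3).tolist(),s["gripper_width"]);print(np.array(c["mount"]).round(3))
H={"carousel_axis":.139,"tab_mid":.130,"tab_aim":.103,"label_green":.100,"start_top":.13}
for k,z in H.items():
  for r in landmark_of(c,k)[:2]: print(k,np.round(r["xy"],1),round(r["confidence"],2),atz(c,r["xy"],z,T).round(4))
E
```

```text
time: 1.22
ee_pos: [0.2991, -0.3972, 0.2313]
tool_rot: [0.124, -0.696, 0.696, -0.124]
force: [0.9, 0.1, -0.2]
gripper_width: 0.297
time: 1.63
ee_pos: [0.3819, -0.2094, 0.2317]
tool_rot: [0.124, -0.696, 0.696, -0.124]
force: [0.6, 0.2, -0.1]
gripper_width: -0.001
time: 2.05
ee_pos: [0.4648, -0.0215, 0.2318]
tool_rot: [0.124, -0.696, 0.696, -0.125]
force: [1.4, -0.4, 0.2]
gripper_width: -0.003
time: 2.38
ee_pos: [0.4977, 0.0534, 0.2314]
tool_rot: [0.126, -0.696, 0.696, -0.126]
force: [-0.7, -0.6, 0.6]
gripper_width: 0.004
2.3833 [0.49768854 0.05342347 0.23135581] [[-0.937, -0.0, 0.35], [-0.35, -0.0, -0.937], [0.0, -1.0, 0.0]] 0.003871697169439992
[[ 0.001 -0.951 -0.31  -0.08 ]
 [-0.001  0.31  -0.951 -0.143]
 [ 1.     0.001 -0.     0.   ]
 [ 0.     0.     0.     1.   ]]
carousel_axis [485.7 154.3] 0.6 [ 0.5905 -0.017   0.139 ]
tab_mid [398.4 253. ] 0.6 [0.5114 0.0042 0.13  ]
label_green [486.4 296.6] 0.65 [ 0.4946 -0.0865  0.1   ]
start_top [606.1 333. ] 0.89 [ 0.5076 -0.165   0.13  ]
```

View pics/w1.png

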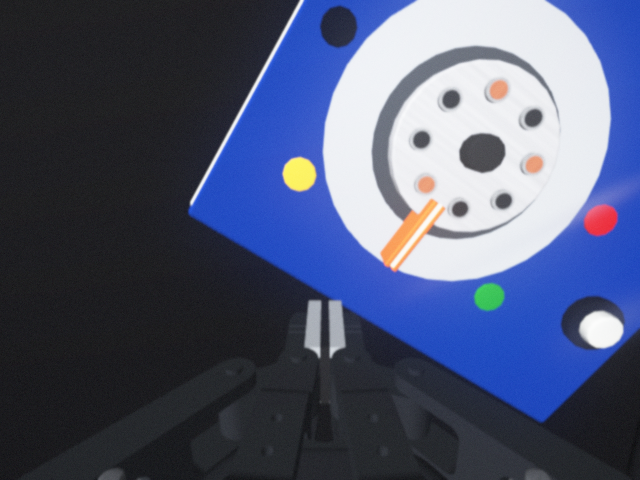

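The estimates agree: the axis is at (0.5915, -0.017), green is 118.5 mm out, and the tab is 82 mm out. The tab sits at -15° and green at +36°, measured counter-clockwise from -x. The wrist picture shows the tab at (410,237) and green at (489,297). I'll turn the tool to match the tab and go down beside its left face.

```bash
python3 -m handwheel '[[0,0,0,0,0,7,0],[0,0,0,0,0,7,0],[0,0,0,0,0,7,0],[0,0,0,0,0,7,0],[0,0,0,0,0,7,0]]'; python3 -m handwheel '[[0,-29,0,4,0,0,0],[0,0,29,0,0,0,0],[0,0,29,0,0,0,0],[0,0,29,0,0,0,0],[0,0,0,0,0,0,0]]'; python3 -m handwheel '[[0,0,15,0,0,0,0],[0,0,15,0,0,0,0],[0,0,0,0,0,0,0],[0,0,0,0,0,0,0]]'
cat > look.py <<'E'
from h import *
import sys
s=arm.sense();c=camera("wrist");save(c,sys.argv[1]);T=wristT(s,c)
M=R.from_quat(s["tool_rot"]).as_matrix();A=np.array([.5915,-.017])
d=np.array(s["ee_pos"])[:2]-A;
print(s["time"],np.round(s["ee_pos"],4),"tool a",np.degrees(np.arctan2(-M[1,0],-M[0,0])).round(1),"tcp r",np.linalg.norm(d).round(4),"tcp a",np.degrees(np.arctan2(-d[1],-d[0])).round(1),"F",np.round(s["force"],1))
for k,z in {"carousel_axis":.139,"tab_mid":.130,"tab_aim":.103,"label_green":.100,"start_top":.13}.items():
  for r in landmark_of(c,k)[:1]:
    p=atz(c,r["xy"],z,T);e=p[:2]-A;print(k,np.round(r["xy"],1),round(r["confidence"],2),p.round(4),"r",np.linalg.norm(e).round(4),"a",np.degrees(np.arctan2(-e[1],-e[0])).round(1))
E
python3 look.py w2.png
```

```text
time: 3.1
ee_pos: [0.4972, 0.0503, 0.2314]
tool_rot: [-0.094, -0.701, 0.701, 0.094]
force: [0.1, -0.5, -0.1]
gripper_width: 0.001
time: 3.52
ee_pos: [0.519, 0.0392, 0.138]
tool_rot: [-0.087, -0.701, 0.701, 0.096]
force: [-1.8, 0.5, -0.4]
gripper_width: -0.005
time: 3.85
ee_pos: [0.5242, 0.0397, 0.1149]
tool_rot: [-0.091, -0.701, 0.701, 0.092]
force: [-0.7, -0.1, -0.4]
gripper_width: 0.003
3.85 [0.5242 0.0397 0.1149] tool a -14.8 tcp r 0.088 tcp a -40.1 F [-0.7 -0.1 -0.4]
carousel_axis [452.  127.4] 0.74 [ 0.5909 -0.0172  0.139 ] r 0.0006 a 19.5
tab_mid [421.8 341.3] 0.77 [0.5143 0.0037 0.13  ] r 0.0799 a -15.0
tab_aim [603.9 295.9] 0.2 [ 0.4977 -0.0835  0.103 ] r 0.115 a 35.3
label_green [609.2 295.6] 0.79 [ 0.4952 -0.0879  0.1   ] r 0.1196 a 36.4
```

View pics/w2.png

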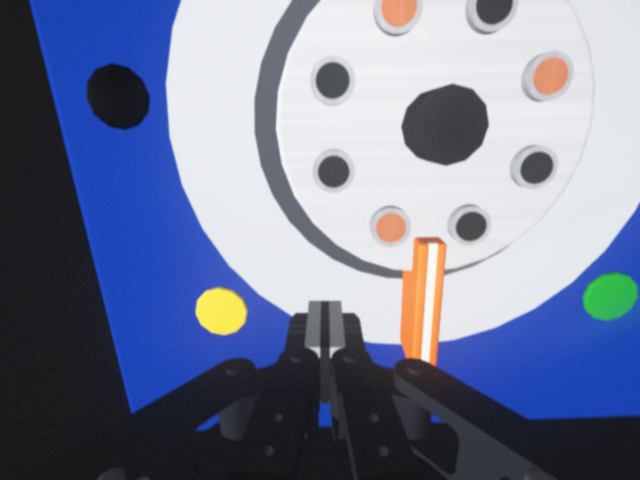

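The axis, tab and green agree with the first measurement. The fingers are parallel to the tab and to its left, with the tab at about (420,300) in the picture. I'll approach and push round the arc, stopping short of green.

```bash
python3 -m handwheel '[[0,0,0,6,0,0,0],[0,0,0,6,0,0,0],[0,0,0,6,0,0,0],[0,1.1,0,5.6,0,-4,0],[0,1.1,0,5.6,0,-4,0]]'; python3 -m handwheel '[[0,1.1,0,5.6,0,-4,0],[0,1.1,0,5.6,0,-4,0],[0,1.1,0,5.6,0,-4,0],[0,1.1,0,5.6,0,-4,0],[0,1.1,0,5.6,0,-4,0]]'; python3 -m handwheel '[[0,1.1,0,5.6,0,-4,0],[0,1.1,0,5.6,0,-4,0],[0,1.1,0,5.6,0,-4,0],[0,0,0,0,0,0,0],[0,0,0,0,0,0,0]]'; python3 look.py w3.png
```

```text
time: 4.57
ee_pos: [0.515, 0.0121, 0.1143]
tool_rot: [0.041, 0.706, -0.706, -0.041]
force: [1.0, 1.5, 0.6]
gripper_width: 0.006
time: 4.98
ee_pos: [0.5096, -0.0158, 0.1142]
tool_rot: [-0.083, 0.703, -0.702, 0.082]
force: [-0.6, 1.7, -0.0]
gripper_width: -0.0
time: 5.4
ee_pos: [0.5119, -0.0331, 0.1142]
tool_rot: [0.153, -0.69, 0.69, -0.153]
force: [-0.4, -0.2, -0.0]
gripper_width: 0.004
5.4 [ 0.5119 -0.0331  0.1142] tool a 25.1 tcp r 0.0812 tcp a 11.5 F [-0.4 -0.2 -0. ]
carousel_axis [385.4 131.2] 0.62 [ 0.5905 -0.0168  0.139 ] r 0.001 a -9.9
tab_mid [371.1 345. ] 0.78 [ 0.5183 -0.0503  0.13  ] r 0.0805 a 24.5
start_top [590.9 454.6] 0.89 [ 0.5098 -0.1617  0.13  ] r 0.1662 a 60.6
```

View pics/w3.png

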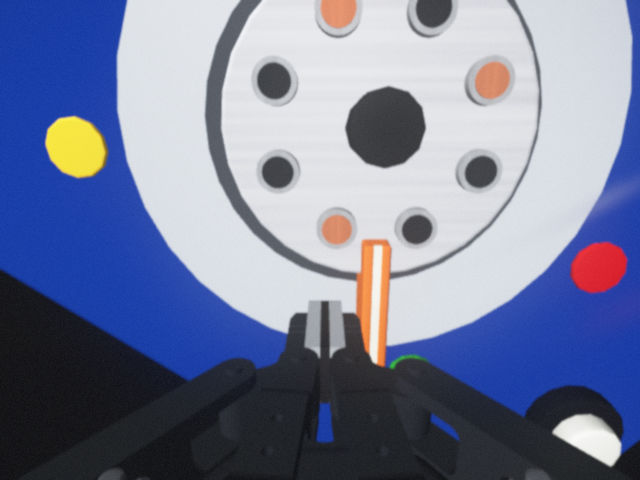

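The tab has followed to 24.5°, and green at 36° is 11.6° further round. The finger is against the tab's left face near (358,320). I'll push the remainder slowly.

```bash
python3 -m handwheel '[[0,0.9,0,4,0,-2.9,0],[0,0.9,0,4,0,-2.9,0],[0,0.8,0,3.4,0,-2.4,0],[0,0.6,0,2.4,0,-1.8,0],[0,0.4,0,1.6,0,-1.2,0]]';  python3 -m handwheel '[[0,0,0,0,0,0,0],[0,0,0,0,0,0,0],[0,0,0,0,0,0,0]]'; python3 look.py w4.png
```

```text
time: 6.12
ee_pos: [0.5164, -0.0472, 0.1142]
tool_rot: [-0.221, 0.672, -0.671, 0.221]
force: [0.3, 1.6, -0.3]
gripper_width: 0.003
time: 6.37
ee_pos: [0.5165, -0.0475, 0.1142]
tool_rot: [-0.221, 0.672, -0.672, 0.221]
force: [-0.1, 1.6, -0.6]
gripper_width: -0.0
6.3667 [ 0.5165 -0.0475  0.1142] tool a 36.4 tcp r 0.081 tcp a 22.1 F [-0.1  1.6 -0.6]
carousel_axis [387.9 134.4] 0.8 [ 0.5901 -0.0174  0.139 ] r 0.0015 a 16.6
tab_mid [371.2 346.7] 0.59 [ 0.5256 -0.0638  0.13  ] r 0.0808 a 35.3
```

The tab is at 35.3° against about 36.1°, about 2 mm off. I'll back off, go up and verify from above.

```bash
python3 -m handwheel '[[0,0,0,-10,0,0,0],[0,0,0,-20,0,0,0],[0,0,-30,0,0,0,0],[0,0,-40,0,0,0,0],[0,0,-40,0,0,0,0]]';  python3 -m handwheel '[[0,0,0,0,0,0,0],[0,0,0,0,0,0,0],[0,0,0,0,0,0,0]]'; python3 look.py w5.png
python3 - <<'E'
from h import *
S=arm.sense();W=camera("wrist");P=[]
for n in ["top","scene"]:
    c=camera(n)
    r=landmark_of(c,"start_top")[0];P.append(ray(c,r["xy"]))
r=landmark_of(W,"start_top")
if r: P.append(ray(W,r[0]["xy"],wristT(S,W)))
A=0;b=0
for o,d in P:
    d=d/np.linalg.norm(d);M=np.eye(3)-np.outer(d,d);A=A+M;b=b+M@o
p=np.linalg.solve(A,b);print("start tri",p.round(4),[np.round(np.linalg.norm(np.cross(p-o,d/np.linalg.norm(d))),4) for o,d in P])
E
```

```text
time: 7.08
ee_pos: [0.4966, -0.0229, 0.2239]
tool_rot: [-0.223, 0.672, -0.671, 0.22]
force: [0.8, 0.0, -1.0]
gripper_width: -0.002
time: 7.33
ee_pos: [0.4984, -0.0234, 0.2244]
tool_rot: [0.221, -0.671, 0.672, -0.221]
force: [-0.6, -0.1, 0.2]
gripper_width: -0.003
7.3333 [ 0.4984 -0.0234  0.2244] tool a 36.4 tcp r 0.0933 tcp a 3.9 F [-0.6 -0.1  0.2]
carousel_axis [408.  129.3] 0.66 [ 0.5893 -0.0171  0.139 ] r 0.0022 a 1.6
tab_mid [393.1 250.1] 0.7 [ 0.5258 -0.0605  0.13  ] r 0.0788 a 33.5
label_green [384.9 284.8] 0.72 [ 0.4954 -0.0841  0.1   ] r 0.1172 a 34.9
start_top [486.3 352.1] 0.59 [ 0.5054 -0.1655  0.13  ] r 0.1717 a 59.9
start tri [ 0.5023 -0.1758  0.1168] [np.float64(0.0009), np.float64(0.0), np.float64(0.0009)]
```

View pics/w5.png

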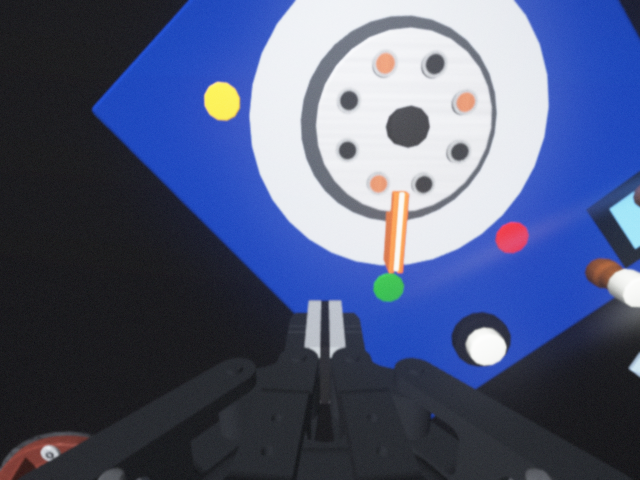

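The tab's line points at the green disc (tab end at (398,270), disc at (389,287)), within about 3 mm, and the carousel is seated. The button shows at (486,347). I'll hover above it.

```bash
python3 -m handwheel '[[0,19.3,0,29.8,0,0,0],[0,19.3,0,29.8,0,0,0],[0,19.3,0,29.8,0,0,0],[0,19.3,0,29.8,0,0,0],[0,0,25,0,0,0,0]]';  python3 -m handwheel '[[0,0,25,0,0,0,0],[0,0,0,0,0,0,0],[0,0,0,0,0,0,0],[0,0,0,0,0,0,0]]'; python3 look.py w6.png
```

```text
time: 8.35
ee_pos: [0.5119, -0.1731, 0.2053]
tool_rot: [0.216, -0.668, 0.677, -0.222]
force: [1.2, 0.1, 0.6]
gripper_width: 0.005
time: 8.68
ee_pos: [0.5079, -0.1653, 0.1753]
tool_rot: [0.221, -0.671, 0.672, -0.221]
force: [1.0, 0.5, 0.7]
gripper_width: 0.002
8.6833 [ 0.5079 -0.1653  0.1753] tool a 36.4 tcp r 0.1702 tcp a 60.6 F [1.  0.5 0.7]
tab_mid [172.9 134.6] 0.72 [ 0.5256 -0.0625  0.13  ] r 0.0801 a 34.6
label_green [202.9 200.9] 0.71 [ 0.4957 -0.0863  0.1   ] r 0.1182 a 35.9
start_top [325.9 285.5] 0.97 [ 0.5057 -0.1684  0.13  ] r 0.174 a 60.5
```

View pics/w6.png

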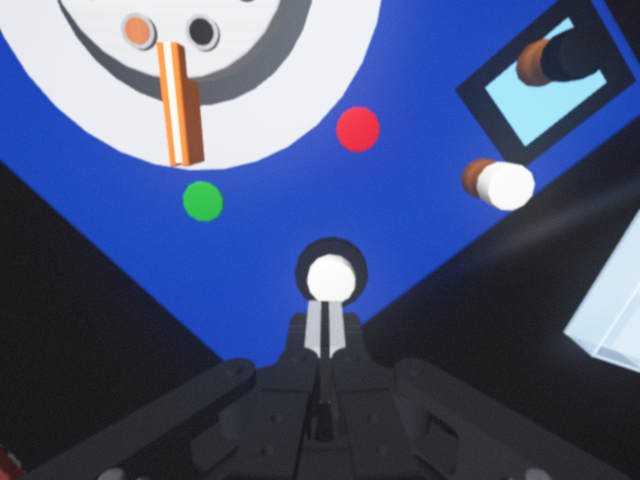

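The button is just ahead of the fingertips at about (331,278). The tab is still at green, 34.6° against 35.9°. I'll descend and feel for contact.

```bash
python3 -m handwheel '[[0,3,16,1,0,0,0],[0,0,16,0,0,0,0],[0,0,0,0,0,0,0]]';  for i in 1 2 3; do python3 -m handwheel '[[0,0,2,0,0,0,0],[0,0,2,0,0,0,0],[0,0,0,0,0,0,0],[0,0,0,0,0,0,0]]';done
```

```text
time: 9.23
ee_pos: [0.5035, -0.1669, 0.1397]
tool_rot: [-0.222, 0.673, -0.67, 0.22]
force: [-1.0, 0.6, -0.9]
gripper_width: -0.002
time: 9.57
ee_pos: [0.5062, -0.1681, 0.1392]
tool_rot: [0.221, -0.671, 0.672, -0.221]
force: [-0.1, -0.4, 0.9]
gripper_width: 0.001
time: 9.9
ee_pos: [0.5054, -0.1678, 0.1341]
tool_rot: [-0.221, 0.672, -0.672, 0.221]
force: [-0.7, -1.1, -0.8]
gripper_width: -0.002
time: 10.23
ee_pos: [0.5054, -0.1678, 0.13]
tool_rot: [-0.221, 0.672, -0.672, 0.221]
force: [0.2, -0.6, -0.1]
gripper_width: -0.0
```

```bash
for i in 1 2 3 4; do python3 -m handwheel '[[0,0,1.5,0,0,0,0],[0,0,1.5,0,0,0,0],[0,0,0,0,0,0,0],[0,0,0,0,0,0,0]]' | grep -E 'ee_|force';done; python3 look.py w7.png
```

```text
ee_pos: [0.5054, -0.1679, 0.1271]
force: [0.1, -0.3, 0.3]
ee_pos: [0.5054, -0.1678, 0.1241]
force: [-0.2, -0.2, -0.6]
ee_pos: [0.5058, -0.168, 0.1216]
force: [0.6, -0.4, 2.0]
ee_pos: [0.5059, -0.168, 0.1186]
force: [0.1, 0.6, 2.9]
11.5667 [ 0.5059 -0.168   0.1186] tool a 36.4 tcp r 0.1736 tcp a 60.4 F [0.1 0.6 2.9]
tab_mid [110.7 127.3] 0.72 [ 0.5275 -0.0641  0.13  ] r 0.0795 a 36.4
label_green [160.5 218.5] 0.93 [ 0.4958 -0.0862  0.1   ] r 0.1181 a 35.9
```

View pics/w7.png

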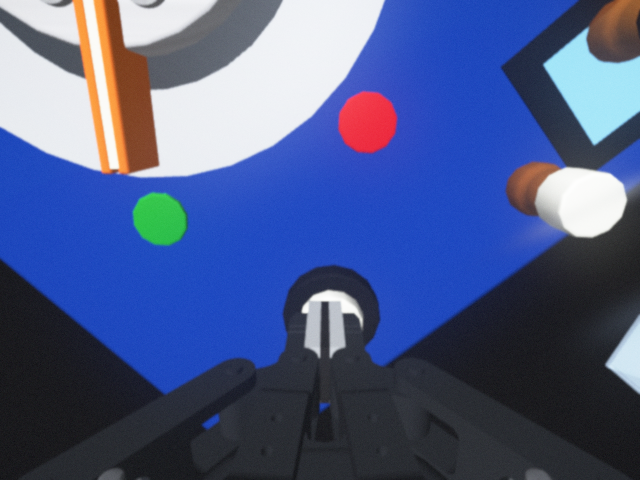

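The fingertips are on the white button at (330,305) and contact began near z = 0.123. The force is rising, so I'll press further until it bottoms out.

```bash
for i in 1 2 3; do python3 -m handwheel '[[0,0,1,0,0,0,0],[0,0,0.5,0,0,0,0],[0,0,0,0,0,0,0],[0,0,0,0,0,0,0]]' | grep -E 'ee_|force';done
```

```text
ee_pos: [0.5058, -0.168, 0.117]
force: [0.9, 0.5, 3.4]
ee_pos: [0.5059, -0.168, 0.116]
force: [-1.4, 0.9, 8.0]
ee_pos: [0.5059, -0.168, 0.1159]
force: [-4.2, 2.5, 14.0]
```

The button has bottomed out: the force rose to 14 N and z stayed at 0.116. Now I'll lift off and check.

```bash
python3 -m handwheel '[[0,0,-5,0,0,0,0],[0,0,-15,0,0,0,0],[0,0,-25,0,0,0,0],[0,0,-30,0,0,0,0],[0,0,0,0,0,0,0]]'; python3 -m handwheel '[[0,0,0,-15,0,0,0],[0,0,0,0,0,0,0],[0,0,0,0,0,0,0],[0,0,0,0,0,0,0]]'; python3 look.py w8.png
python3 - <<'E'
from h import *
import numpy as np
c=camera("top");cv2.imwrite("pics/t2.png",cv2.resize(c["frame"][130:310,220:460,::-1],None,fx=3.3,fy=3.3))
E
```

```text
time: 13.28
ee_pos: [0.5085, -0.1693, 0.1939]
tool_rot: [0.219, -0.669, 0.674, -0.223]
force: [1.3, -1.3, 0.9]
gripper_width: 0.001
time: 13.62
ee_pos: [0.496, -0.1557, 0.1875]
tool_rot: [-0.222, 0.672, -0.671, 0.22]
force: [0.9, -0.7, -0.1]
gripper_width: -0.004
13.6167 [ 0.496  -0.1557  0.1875] tool a 36.4 tcp r 0.1684 tcp a 55.5 F [ 0.9 -0.7 -0.1]
tab_mid [211.8 128.6] 0.87 [ 0.5248 -0.0638  0.13  ] r 0.0815 a 35.0
label_green [231.7 190.2] 0.92 [ 0.4955 -0.0856  0.1   ] r 0.118 a 35.6
start_top [353.7 268.7] 0.65 [ 0.5071 -0.1686  0.13  ] r 0.1735 a 60.9
```

View pics/w8.png

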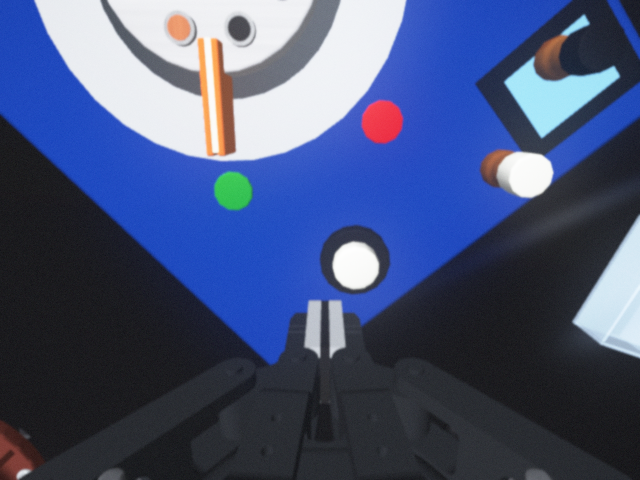

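The button is up again at (356,265), the tab is at green (35.0° against 35.6°), the vials stand, and the robot is clear. Handing in.

```bash
python3 -c "
from bench import arm
print(arm.close_job())"
```

```text
the job is handed in; nothing more can be done
None
```

I turned the carousel about 50° counter-clockwise, pushing only the clockwise face of the orange tab with the shut fingers, until it pointed at the green disc. Then I backed off, pressed the start button to its stop and lifted clear. I handed the job in at about 14 s; no verdict is reported.

- **Tab:** the last check put it at 35.0° against 35.6° for green, about 1 to 2 mm at the disc. Earlier looks from other poses gave differences of 0.5° to 1.4°, about 3 mm at worst, against the 11 mm limit.
- **Button:** contact came at about z = 0.123 m. It stopped at z = 0.116 m with the force rising to 14 N, so it went fully down. In the last picture it looks up again.
- **Button height:** I had assumed 0.130 m for the button top, which was about 7 mm too high. A three-camera estimate gave 0.117 m. I went by feel, and neither error affected the press.
- **Everything else:** both vials are standing, seen in the last wrist picture. The carousel looked seated when I last had most of its disc in view, after the push. I did not re-check the loose things on the bench, but the arm never went near them with the tool low.

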